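Answer the table calls in order

TASK

Guests have called with the table call buttons: answer the calls by pressing the caps down in the order red, yellow, blue, each gently from above with the fingertips, all the way, so that it stays down. Leave the green one up, do not lift or shift any of the buttons, and leave the glass, the shaker and the basket alone.

Things in the scene. Friction and masses are not known exactly. Their poses are not given: they have to be found in the camera images.
- call_red: Loose table call button with a red cap: a round white puck, 82 mm across, 21 mm high, 0.35 kg, on a rubber foot, with a steel collar (52 mm across, top at 24 mm) from which the red cap stands up. To be pressed down. Origin: centre of its underside, z up. All four pucks are alike but for the cap's colour; which stands where changes from start to start.
- red_top (a point): Centre of the flat top of the red cap (a disc 40 mm across); at the start 40.5 to 42 mm above the table, 34 mm when latched down and let go. The cap rides on its latch on a soft spring (1500 N/m, 8 mm). Pushed to 32 mm above the table the latch is fully down (about 3 N); at 26 mm (about 12 N) comes a hard stop.
- red_cap (a joint): How far the latch under the red cap is down, in m: 0 is fully up, 0.008 fully down. Starts between 0 and 0.0015. About 3 N of downward push moves it; no return spring, it stays where it is left; from 0.006 on it counts as down. While pushed, the cap's top gives about 2 mm more than this.
- call_yellow: Loose table call button with a yellow cap: a round white puck, 82 mm across, 21 mm high, 0.35 kg, on a rubber foot, with a steel collar (52 mm across, top at 24 mm) from which the yellow cap stands up. To be pressed down. Origin: centre of its underside, z up. All four pucks are alike but for the cap's colour; which stands where changes from start to start.
- yellow_top (a point): Centre of the flat top of the yellow cap (a disc 40 mm across); at the start 40.5 to 42 mm above the table, 34 mm when latched down and let go. The cap rides on its latch on a soft spring (1500 N/m, 8 mm). Pushed to 32 mm above the table the latch is fully down (about 3 N); at 26 mm (about 12 N) comes a hard stop.
- yellow_cap (a joint): How far the latch under the yellow cap is down, in m: 0 is fully up, 0.008 fully down. Starts between 0 and 0.0015. About 3 N of downward push moves it; no return spring, it stays where it is left; from 0.006 on it counts as down. While pushed, the cap's top gives about 2 mm more than this.
- call_blue: Loose table call button with a blue cap: a round white puck, 82 mm across, 21 mm high, 0.35 kg, on a rubber foot, with a steel collar (52 mm across, top at 24 mm) from which the blue cap stands up. To be pressed down. Origin: centre of its underside, z up. All four pucks are alike but for the cap's colour; which stands where changes from start to start.
- blue_top (a point): Centre of the flat top of the blue cap (a disc 40 mm across); at the start 40.5 to 42 mm above the table, 34 mm when latched down and let go. The cap rides on its latch on a soft spring (1500 N/m, 8 mm). Pushed to 32 mm above the table the latch is fully down (about 3 N); at 26 mm (about 12 N) comes a hard stop.
- blue_cap (a joint): How far the latch under the blue cap is down, in m: 0 is fully up, 0.008 fully down. Starts between 0 and 0.0015. About 3 N of downward push moves it; no return spring, it stays where it is left; from 0.006 on it counts as down. While pushed, the cap's top gives about 2 mm more than this.
- call_green: Loose table call button with a green cap: a round white puck, 82 mm across, 21 mm high, 0.35 kg, on a rubber foot, with a steel collar (52 mm across, top at 24 mm) from which the green cap stands up. The one call that stays open: leave it up. Origin: centre of its underside, z up. All four pucks are alike but for the cap's colour; which stands where changes from start to start.
- green_top (a point): Centre of the flat top of the green cap (a disc 40 mm across); at the start 40.5 to 42 mm above the table, 34 mm when latched down and let go. The cap rides on its latch on a soft spring (1500 N/m, 8 mm). Pushed to 32 mm above the table the latch is fully down (about 3 N); at 26 mm (about 12 N) comes a hard stop.
- green_cap (a joint): How far the latch under the green cap is down, in m: 0 is fully up, 0.008 fully down. Starts between 0 and 0.0015. About 3 N of downward push moves it; no return spring, it stays where it is left; from 0.006 on it counts as down. While pushed, the cap's top gives about 2 mm more than this.
- glass: Loose drinking glass, amber drink, 81 mm across, 93 mm high, standing upright behind the buttons; leave alone. Origin: centre of its underside.
- shaker: Loose pepper shaker with a grey top, 44 mm across, 90 mm high, standing upright behind the buttons; leave alone. Origin: centre of its underside.
- basket: Loose small violet condiment basket, empty, 102 mm across, 60 mm high, behind the buttons; leave alone. Origin: centre of its underside.
Things that resemble listed ones, but are neither listed nor needed, are in the scene too. What is shaped like the call_yellow but brown or orange is not meant.

How it is judged:
On the way, in this order (a step that is already met when the one before it is completed fails the run):
1. the red cap is pressed down (6 mm or more) (value of joint red_cap above 0.006 m), for 0.1 s.
2. the yellow cap is pressed down (6 mm or more) (value of joint yellow_cap above 0.006 m), for 0.1 s.
3. the blue cap is pressed down (6 mm or more) (value of joint blue_cap above 0.006 m), for 0.1 s.
At the end, for the whole second after the job is handed in: The red, yellow and blue caps are down by at least 5.5 mm, the green cap by less than 4 mm; every button stands upright at rest within 30 mm of where it began, and glass, shaker and basket stand upright within 20 mm of where they began (value of joint each of red_cap, yellow_cap, blue_cap above 0.0055 m and value of joint green_cap below 0.004 m and distance of each of call_red, call_yellow, call_blue, call_green from where it was at the start of the episode below 0.03 m and angle between each of call_red, call_yellow, call_blue, call_green's own z axis and vertical below 0.1 rad and linear speed of each of call_red, call_yellow, call_blue, call_green below 0.02 m/s and distance of each of glass, shaker, basket from where it was at the start of the episode below 0.02 m and angle between each of glass, shaker, basket's own z axis and vertical below 0.15 rad); the robot touches nothing.
It fails at once if a cap is pressed (5 mm) out of order: yellow before red is down, or blue before red and yellow are ((value of joint yellow_cap above 0.005 m and value of joint red_cap below 0.0055 m) or (value of joint blue_cap above 0.005 m and value of joint yellow_cap below 0.0055 m) or (value of joint blue_cap above 0.005 m and value of joint red_cap below 0.0055 m)).
It fails at once if the green cap is pressed (4 mm) (value of joint green_cap above 0.004 m).
It fails at once if a call button is lifted (8 mm), tipped, or shifted (30 mm) (height (world z) of any of call_red, call_yellow, call_blue, call_green above 0.008 m or angle between any of call_red, call_yellow, call_blue, call_green's own z axis and vertical above 0.2 rad or distance of any of call_red, call_yellow, call_blue, call_green from where it was at the start of the episode above 0.03 m).
It fails at once if a call button is pressed hard (over 20 N) (contact force between any of the arm, the fingers and call_red above 20 N or contact force between any of the arm, the fingers and call_yellow above 20 N or contact force between any of the arm, the fingers and call_blue above 20 N or contact force between any of the arm, the fingers and call_green above 20 N).
It fails at once if the glass, the shaker or the basket is shifted (20 mm) or tipped (distance of any of glass, shaker, basket from where it was at the start of the episode above 0.02 m or angle between any of glass, shaker, basket's own z axis and vertical above 0.25 rad).
It also fails if it takes over 42 s, if anything falls off the work surface, if the arm or the gripper's body presses on something with over 40 N, if the wrist force passes 120 N, or if a joint passes its speed limit or range.

ROBOT

A 6-joint arm with a two-finger parallel gripper is mounted at the origin on a cart in front of the work surface, level with it; the furniture and walls round the work are solid. World frame = base frame: x ahead of the robot, y to its left, z up, the work surface at z = 0. Lengths are in m, angles in rad, forces in N, time in s.
With the tool pointing down it reaches from about 0.25 to 0.725 m from the base axis. Payload 4 kg.
Tool frame: the origin (TCP) lies at the very end of the fingers, on their centre line; the grasp point (between the pads) lies 19 mm behind it; z points along the fingers, y is the line along which they close (so a half turn about z gives the same grasp; the last joint's range is limited). The gripper opens to 85 mm and grips with 20 to 120 N. Pads are 22 mm wide; open, the fingers measure 114 mm over their backs; the gripper's body (76 mm by 85 mm) begins 54 mm behind the grasp point. The pads swing forward as they close: fully open they stand 13 mm farther back than shut.
Start: joints at [0, 0.241, 0.005, 1.335, 0, 1.571], TCP at [0.5, -0, 0.196] pointing down, gripper open.
Joint ranges: [-2.72, 2.72], [-1.05, 1.87], [-1.09, 1.28], [-1.99, 2.15], [-1.42, 1.44], [-3.14, 3.14]. Speed limits (rad/s): [2.79, 2.79, 3.14, 3.14, 3.14, 3.14].

INTERFACE

Orientations are given as a unit quaternion [x, y, z, w].
In Python, from workcell import bot, vision, workorder gives the robot as it stands.
- The arm moves only by the shell command python3 -m creep 'ROWS' [OPENING]. ROWS is JSON, a list of rows, each a list of 2 entries, a list of its own where there are three numbers: the shift along the tool's x, y, z in mm, then the turn, a rotation vector about the tool's x, y, z in rad. In form: [[[dx, dy, dz], [wx, wy, wz]], ...]. A call has 1 to 12 rows; each row shifts and turns the commanded pose from where the row before left it, along the tool's axes as they then stand; what a row does not reach is not made up. A row lasts 1/8 s, in which the tool goes at most 62.5 mm and 10.7 degrees, less where a joint would pass 70% of its speed; a pose out of reach is approached as far as the arm can. A call is refused whole if a number of a shift passes 62.5 or a number of a turn 0.188, either way. A call with a gripper value outside its range is refused whole. OPENING is the finger opening in mm, from 0 to 85.4, set as the call begins (- or left out, the last holds). The fingers move at their own pace and stop on an object; the grip force is fixed at half the most. Time passes only in rows, so rows that do not move let the fingers close. It gives the time, the measured TCP pose, the force, the opening and the grip force at its end, in the units of the state.
- bot.get_obs(): the state, without advancing time (a new reading comes with each control period).
- vision.camera(name): name is "scene" or "side" or "wrist"; returns a dict with "image" (400x640x3 uint8, blue, green, red), "z_map" (400x640 float32, m along the optical axis (not along the pixel's ray), 0 where there is no reading), "K" (3x3 intrinsics, pixels), "rvec" (rotation vector, rad) and "tvec" (3), from world to camera coordinates, as OpenCV has them; the wrist camera has in their place "tool_from_camera" (4x4, takes a point from camera to tool coordinates, whose origin is the TCP and whose axes are the flange's). Camera axes: x right, y down, z forward; pixel columns grow to the right and rows downward; lengths in m; the calibration is good to about 2 mm. A picture is of the moment at which its call begins: read the wrist's pose just before it.
- workorder.job_done(): hands the job in; it is judged then, once.
Trained networks look in a picture, given as the dict that the camera call returned (one of the last four; its "shot" number tells which), for a name from the list of things; names that differ only in an ending like _2 or _b are one class to them, and where a whole thing is asked for, a point or a joint stands for the part that bears it (a point fixed in the world has none). Each returns a list of dicts, best first, with "score" (0 to 1); they miss things now and then, are a little off and sometimes report something else, mostly with a low value. They report only what shows in the picture. A call takes as long as a camera call. They do not tell look-alikes from the thing itself.
- vision.spot_in(picture, query): "position" ([column, row] in pixels, amid what is visible of it).
- vision.place_of(picture, query): "position" ([column, row] in pixels: a listed point, or the origin of a listed thing).
The state is a dict: "clock": time; "joint_pos": joint angles; "joint_vel": joint speeds; "tau": joint torques, N m; "eef_pos": TCP position; "tool_rot": TCP orientation; "ft_force": force on the tool from outside, world axes, zero at the start; "ft_torque": the same for the moment, N m; "grip_width": finger opening in m; "grasp_force": force on a finger pad.
Only numpy, scipy, OpenCV 4.12 (cv2) and the standard library are available. Lean on these libraries where they do the work, as an engineer would, in place of code of your own. Each camera call takes 0.05 s, during which the arm holds its last target. There are 200 camera calls.

## Working session

There is one attempt and no reset: what is moved stays moved. The work goes in short steps, Python scripts to look and compute and a shell command to move; the robot and the scene stay as the last step left them, time stands still between calls to the robot, and variables do not carry over. Pictures are saved under pics/ and viewed, at most 10 in all, crops included, and the job is handed in when it is done.

```bash
mkdir -p pics
cat > h.py <<'E'
import numpy as np, cv2
from workcell import bot, vision, workorder
def world(p,uv,r=3):
    u,v=int(round(uv[0])),int(round(uv[1]))
    w=p["z_map"][max(0,v-r):v+r+1,max(0,u-r):u+r+1]; z=np.median(w[w>0])
    c=np.linalg.inv(p["K"])@np.array([uv[0],uv[1],1])*z
    R=cv2.Rodrigues(np.array(p["rvec"],float))[0]
    return R.T@(c-np.array(p["tvec"]).ravel())
E
python3 - <<'E'
from h import *
o=bot.get_obs();print(o["clock"],o["eef_pos"],o["tool_rot"],o["ft_force"],o["grip_width"])
for n in("scene","side"):
    p=vision.camera(n);cv2.imwrite(f"pics/{n}.png",p["image"])
    for q in("red_top","yellow_top","blue_top","green_top","glass","shaker","basket"):
        for d in vision.place_of(p,q)[:3]:
            print(n,q,round(d["score"],2),np.round(d["position"]),np.round(world(p,d["position"]),3))
E
```

```text
0.0 [ 4.99292500e-01 -6.08953962e-06  1.94903703e-01] [ 0.70709797  0.70711481 -0.00074482 -0.0007415 ] [-0.11972402 -0.49312794  0.35472895] 0.08551774032943804
scene red_top 0.74 [238. 256.] [0.671 0.185 0.014]
scene red_top 0.45 [341. 173.] [ 0.498 -0.238  0.037]
scene yellow_top 0.85 [372. 260.] [0.38  0.173 0.044]
scene yellow_top 0.71 [228. 311.] [0.619 0.365 0.043]
scene yellow_top 0.64 [306. 227.] [0.541 0.081 0.041]
scene blue_top 0.51 [351. 200.] [ 0.449 -0.071  0.043]
scene green_top 0.75 [296. 275.] [0.526 0.25  0.043]
scene glass 0.95 [282. 191.] [ 0.656 -0.13   0.013]
scene shaker 0.81 [236. 259.] [0.675 0.185 0.005]
scene shaker 0.3 [305. 225.] [0.545 0.072 0.042]
scene shaker 0.24 [280. 188.] [ 0.661 -0.129  0.024]
scene basket 0.62 [264. 214.] [0.662 0.022 0.025]
side red_top 0.61 [321. 150.] [ 0.498 -0.247  0.042]
side yellow_top 0.74 [268. 325.] [0.618 0.364 0.043]
side yellow_top 0.63 [383. 239.] [0.378 0.157 0.043]
side yellow_top 0.54 [311. 217.] [0.535 0.07  0.042]
side blue_top 0.56 [336. 184.] [ 0.464 -0.064  0.042]
side green_top 0.62 [321. 271.] [0.519 0.243 0.042]
side glass 0.94 [265. 180.] [ 0.662 -0.125  0.02 ]
side shaker 0.81 [249. 263.] [0.674 0.186 0.013]
side basket 0.94 [259. 212.] [0.664 0.026 0.026]
side basket 0.16 [312. 232.] [0.534 0.103 0.021]
```

View pics/scene.png

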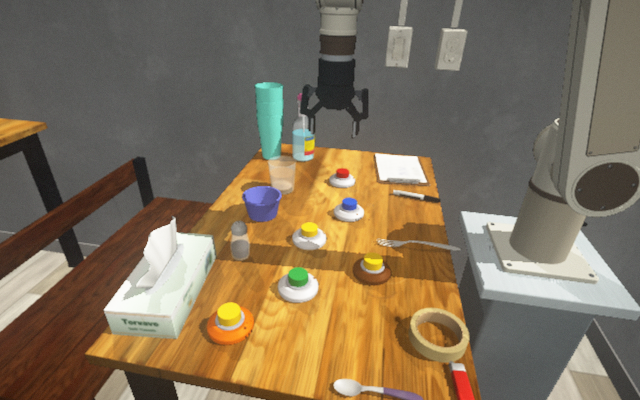

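View pics/side.png

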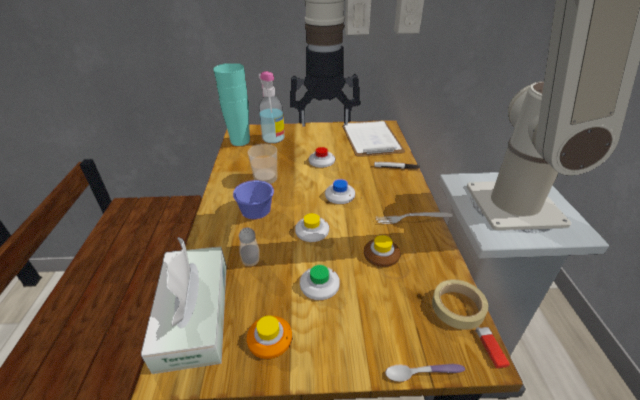

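The scene shows three yellow caps: one on a white puck at (308,232), one on a brown puck at (373,266) and one on an orange puck at (229,318). The white one fits, because the description says white puck and excludes brown and orange. Red is at (342,175), blue at (349,206) and green at (298,280). Next I'll confirm yellow in a crop and refine the cap centres by colour and depth.

Run:
```python
from h import *
G={"red":(.498,-.243),"yellow":(.537,.073),"blue":(.457,-.067),"green":(.522,.246)}
for n in("scene","side"):
    p=vision.camera(n)
    if n=="side": cv2.imwrite("pics/crop.png",cv2.resize(p["image"][130:370,220:440],None,fx=2.4,fy=2.4,interpolation=cv2.INTER_CUBIC))
    R=cv2.Rodrigues(np.array(p["rvec"],float))[0]
    v,u=np.mgrid[:400,:640]; z=p["z_map"]
    P=((np.stack([u*z,v*z,z],-1)@np.linalg.inv(p["K"]).T)-np.array(p["tvec"]).ravel())@R
    hsv=cv2.cvtColor(p["image"],cv2.COLOR_BGR2HSV)
    for k,g in G.items():
        near=(z>0)&(np.hypot(P[...,0]-g[0],P[...,1]-g[1])<.035)&(hsv[...,1]>140)&(P[...,2]>.036)
        Q=P[near]; c=(Q.min(0)+Q.max(0))/2
        print(n,k,len(Q),"mean",np.round(Q.mean(0),4),"mid",np.round(c,4),"ext",np.round(np.ptp(Q,0),3),"z95",np.round(np.percentile(Q[:,2],[50,95]),4))
```

```text
scene red 75 mean [ 0.4959 -0.2478  0.0411] mid [ 0.4959 -0.2512  0.04  ] ext [0.038 0.037 0.008] z95 [0.0417 0.0435]
scene yellow 150 mean [0.5344 0.0782 0.0409] mid [0.5349 0.076  0.04  ] ext [0.037 0.039 0.007] z95 [0.0412 0.0428]
scene blue 78 mean [ 0.4527 -0.0613  0.0421] mid [ 0.4539 -0.0633  0.0413] ext [0.033 0.032 0.007] z95 [0.0424 0.0437]
scene green 193 mean [0.5224 0.2452 0.0424] mid [0.5239 0.2433 0.0406] ext [0.038 0.039 0.008] z95 [0.0427 0.0438]
side red 80 mean [ 0.496  -0.248   0.0406] mid [ 0.4966 -0.2516  0.0401] ext [0.037 0.041 0.007] z95 [0.0408 0.0429]
side yellow 154 mean [0.5344 0.0789 0.0408] mid [0.5342 0.0774 0.0399] ext [0.036 0.038 0.008] z95 [0.041  0.0425]
side blue 108 mean [ 0.4548 -0.0618  0.0412] mid [ 0.4542 -0.0643  0.0402] ext [0.034 0.037 0.008] z95 [0.0415 0.0435]
side green 239 mean [0.5237 0.2475 0.0415] mid [0.5237 0.245  0.0401] ext [0.036 0.039 0.008] z95 [0.0417 0.0432]
```

View pics/crop.png

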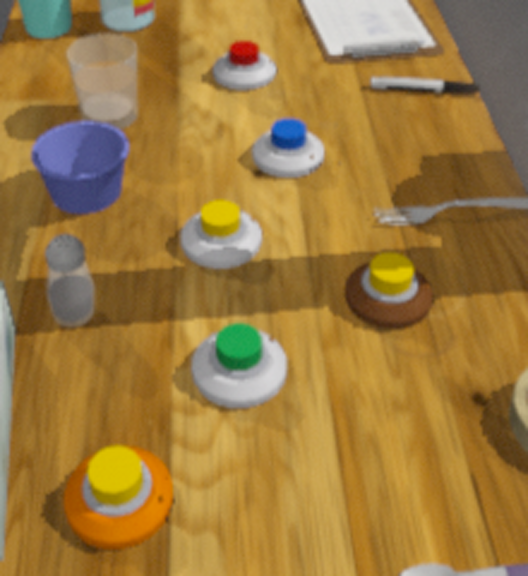

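The crop confirms it: yellow on the white puck is at crop (221,218), with brown and orange as look-alikes. The tool axes are dx = world y, dy = world x, dz = down. I'll close the fingers and move above red.

```bash
python3 -m creep '[[[-25,0,0],[0,0,0]],[[-25,0,10],[0,0,0]],[[-25,0,10],[0,0,0]],[[-25,0,10],[0,0,0]],[[-25,-1,10],[0,0,0]],[[-25,-1,10],[0,0,0]],[[-25,-1,10],[0,0,0]],[[-25,0,10],[0,0,0]],[[-25,0,10],[0,0,0]],[[-25,0,10],[0,0,0]],[[0,0,0],[0,0,0]],[[0,0,0],[0,0,0]]]' 0
```

```text
clock: 2.4
eef_pos: [0.497, -0.2496, 0.1059]
tool_rot: [0.707, 0.707, 0.0, -0.0]
ft_force: [-0.2, 0.5, 0.3]
grip_width: -0.0002
grasp_force: 0.0
```

Run:
```python
from h import *
o=bot.get_obs();print(o["clock"],o["eef_pos"],o["tool_rot"],o["ft_force"],o["grip_width"])
p=vision.camera("wrist");cv2.imwrite("pics/w1.png",p["image"])
T=p["tool_from_camera"];z=p["z_map"];v,u=np.mgrid[:400,:640]
P=np.stack([u*z,v*z,z],-1)@np.linalg.inv(p["K"]).T@T[:3,:3].T+T[:3,3]
h=cv2.cvtColor(p["image"],cv2.COLOR_BGR2HSV)
m=((h[...,0]<8)|(h[...,0]>172))&(h[...,1]>140)&(z>0)&(np.hypot(P[...,0],P[...,1])<.04)&(P[...,2]>0)
Q=P[m];print(len(Q),Q.mean(0),(Q.min(0)+Q.max(0))/2,np.ptp(Q,0),np.percentile(Q[:,2],[5,50]))
```

```text
2.4 [ 0.49698277 -0.24963138  0.1059044 ] [ 7.07125629e-01  7.07087893e-01  1.45101767e-04 -1.88020749e-04] [-0.19707729  0.48061737  0.27311456] -0.0001731650270553803
2084 [-0.00225518 -0.00062473  0.06445472] [-0.00323419 -0.00041389  0.06856093] [0.03783258 0.03773599 0.01276827] [0.06317323 0.06424266]
```

View pics/w1.png

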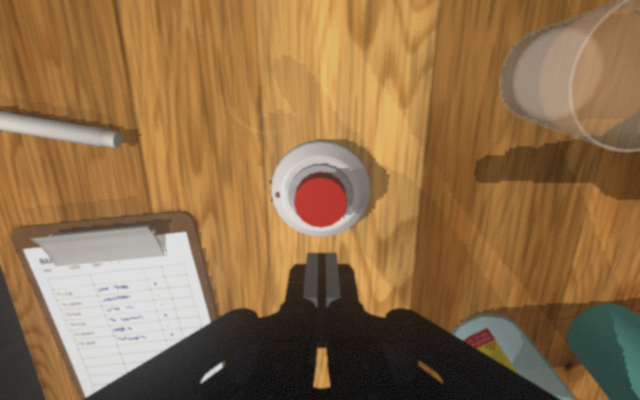

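The wrist view shows the red cap at (320,200), 2 mm off along tool x, with its top at about 41.5 mm. I'll centre and descend to about 47 mm.

```bash
python3 -m creep '[[[-2,0,12],[0,0,0]],[[0,0,15],[0,0,0]],[[0,0,15],[0,0,0]],[[0,0,11],[0,0,0]],[[0,0,6],[0,0,0]],[[0,0,0],[0,0,0]],[[0,0,0],[0,0,0]]]' 0
```

```text
clock: 3.32
eef_pos: [0.4974, -0.2522, 0.0473]
tool_rot: [0.707, 0.707, 0.0, 0.0]
ft_force: [0.4, -0.1, 0.5]
grip_width: -0.0003
grasp_force: 0.0
```

```bash
python3 -m creep '[[[0,0,2],[0,0,0]],[[0,0,2],[0,0,0]],[[0,0,2],[0,0,0]],[[0,0,2],[0,0,0]],[[0,0,2],[0,0,0]],[[0,0,2],[0,0,0]],[[0,0,2],[0,0,0]],[[0,0,1],[0,0,0]],[[0,0,0],[0,0,0]],[[0,0,0],[0,0,0]]]' 0
```

```text
clock: 4.58
eef_pos: [0.4971, -0.252, 0.0319]
tool_rot: [0.707, 0.707, 0.0, 0.0]
ft_force: [-0.3, -0.9, 0.0]
grip_width: -0.0002
grasp_force: 0.0
```

```bash
python3 -m creep '[[[0,0,1],[0,0,0]],[[0,0,1],[0,0,0]],[[0,0,0],[0,0,0]],[[0,0,0],[0,0,0]]]' 0
python3 - <<'E'
from h import *
p=vision.camera("side");cv2.imwrite("pics/s2.png",cv2.resize(p["image"][100:200,260:390],None,fx=5,fy=5))
p=vision.camera("wrist");cv2.imwrite("pics/w2.png",p["image"])
o=bot.get_obs();print(o["ft_force"],o["tau"],o["eef_pos"])
E
```

```text
clock: 5.08
eef_pos: [0.497, -0.252, 0.0298]
tool_rot: [0.707, 0.707, -0.0, -0.0]
ft_force: [-0.1, -0.0, -0.0]
grip_width: -0.0001
grasp_force: 0.0
[-0.2365083  -0.77939355 -0.0881431 ] [-3.15816606e-04 -4.48438740e+01  2.18617719e+01  2.33315535e-03
 -5.43650151e-05  4.61673707e-06] [ 0.49701978 -0.25200956  0.02980843]
```

View pics/s2.png

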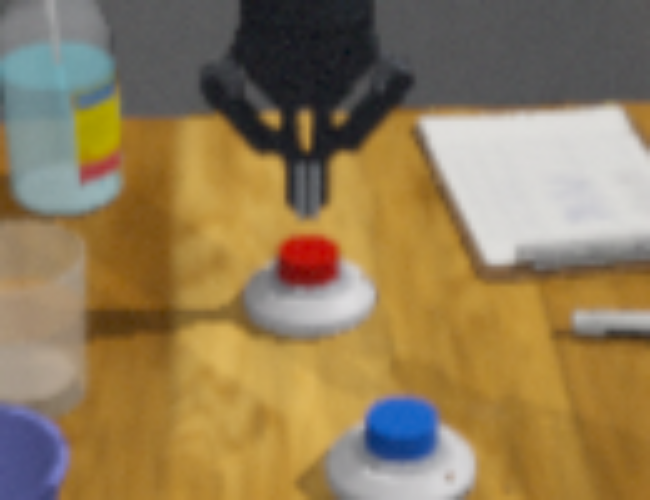

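The side view shows the tip at (307,215) in the crop, clear of the red cap at (308,250), so it is either too high or too far back. I'll measure where the tip really is.

Run:
```python
from h import *
print(world(vision.camera("side"),(260+307/5,100+207/5),1))
for n in("side","scene"):
    p=vision.camera(n);R=cv2.Rodrigues(np.array(p["rvec"],float))[0]
    v,u=np.mgrid[:400,:640]; z=p["z_map"]
    P=((np.stack([u*z,v*z,z],-1)@np.linalg.inv(p["K"]).T)-np.array(p["tvec"]).ravel())@R
    h=cv2.cvtColor(p["image"],cv2.COLOR_BGR2HSV)
    m=(z>0)&(abs(P[...,0]-.497)<.03)&(abs(P[...,1]+.252)<.06)&(P[...,2]>.03)&(P[...,2]<.12)
    red=m&(h[...,1]>140); m&=h[...,1]<100
    Q=P[m]; Q=Q[np.argsort(Q[:,2])][:25]
    print(n,np.round(Q[:25:3],3).tolist(),"red",P[red].mean(0),P[red].max(0))
    print("tcp px",cv2.projectPoints(np.array([[.497,-.252,.0298]]),np.array(p["rvec"],float),np.array(p["tvec"],float),p["K"],None)[0].ravel())
p=vision.camera("wrist");T=p["tool_from_camera"];z=p["z_map"];v,u=np.mgrid[:400,:640]
print("tool_from_cam",np.round(T,3).tolist())
c=np.linalg.inv(T)@[0,0,0,1];q=p["K"]@c[:3];print("tcp in wrist px",q[:2]/q[2])
P=np.stack([u*z,v*z,z],-1)@np.linalg.inv(p["K"]).T@T[:3,:3].T+T[:3,3]
for r in range(225,300,6):print(r,np.round(P[r,315],4),z[r,315])
```

```text
[ 0.49577307 -0.23993269  0.07596027]
side [[0.515, -0.252, 0.034], [0.497, -0.244, 0.072], [0.503, -0.24, 0.074], [0.497, -0.242, 0.076], [0.494, -0.24, 0.077], [0.491, -0.242, 0.079], [0.503, -0.241, 0.08], [0.506, -0.244, 0.082], [0.491, -0.239, 0.084]] red [ 0.4956624  -0.2451145   0.05126798] [ 0.52603613 -0.22958608  0.11975641]
tcp px [320.91873755 152.91135591]
scene [[0.491, -0.247, 0.068], [0.496, -0.24, 0.071], [0.497, -0.241, 0.074], [0.494, -0.244, 0.076], [0.497, -0.243, 0.076], [0.486, -0.249, 0.078], [0.488, -0.243, 0.08], [0.491, -0.241, 0.081], [0.497, -0.243, 0.083]] red [ 0.49726063 -0.24633839  0.04574494] [ 0.52573003 -0.23056452  0.11409977]
tcp px [341.42588681 173.59360522]
tool_from_cam [[0.001, -0.946, -0.325, 0.083], [1.0, 0.001, -0.0, 0.0], [0.0, -0.325, 0.946, -0.179], [0.0, 0.0, 0.0, 1.0]]
tcp in wrist px [320.94994324 234.45668186]
225 [ 0.0105 -0.0031 -0.011 ] 0.18224922
231 [ 0.0078 -0.0031 -0.0126] 0.18163246
237 [ 0.0043 -0.0031 -0.0125] 0.18284252
243 [ 0.0009 -0.0031 -0.0126] 0.18378331
249 [-0.0031 -0.0031 -0.0116] 0.18607578
255 [ 0.01   -0.0025 -0.0427] 0.1524011
261 [ 0.0097 -0.0024 -0.0476] 0.14789873
267 [ 0.0099 -0.0024 -0.0528] 0.14287733
273 [ 0.0105 -0.0023 -0.0584] 0.13738255
279 [ 0.0097 -0.0022 -0.0616] 0.13462673
285 [ 0.0098 -0.0021 -0.0659] 0.13056591
291 [ 0.0101 -0.0021 -0.0701] 0.12646395
297 [ 0.0098 -0.002  -0.0734] 0.12345648
```

View pics/w2.png

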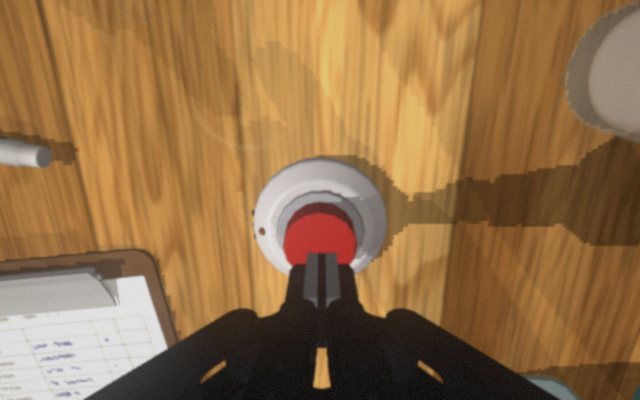

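The depth maps agree: the cap is still up (top about 42 mm), and the finger ends are really at z≈0.070, about 40 mm behind the reported TCP. The tip is centred on the cap. I'll go on down by measured gap and force.

```bash
python3 -m creep '[[[0,0,5],[0,0,0]],[[0,0,5],[0,0,0]],[[0,0,5],[0,0,0]],[[0,0,3],[0,0,0]],[[0,0,0],[0,0,0]],[[0,0,0],[0,0,0]]]' 0
cat > tip.py <<'E'
from h import *
import sys
col=sys.argv[1]
o=bot.get_obs();x,y,zt=o["eef_pos"]
for n in("side","scene"):
    p=vision.camera(n);R=cv2.Rodrigues(np.array(p["rvec"],float))[0]
    v,u=np.mgrid[:400,:640]; z=p["z_map"]
    P=((np.stack([u*z,v*z,z],-1)@np.linalg.inv(p["K"]).T)-np.array(p["tvec"]).ravel())@R
    h=cv2.cvtColor(p["image"],cv2.COLOR_BGR2HSV)
    m=(z>0)&(abs(P[...,0]-x)<.03)&(abs(P[...,1]-y)<.03)&(P[...,2]>.028)&(P[...,2]<.12)
    hu=h[...,0]; c={"red":(hu<8)|(hu>172),"yellow":abs(hu.astype(int)-27)<6,"blue":abs(hu.astype(int)-113)<12}[col]
    cap=m&c&(h[...,1]>140)&(P[...,2]<.05); f=m&(h[...,2]<110)&(h[...,1]<110)
    Q=P[f];Q=Q[np.argsort(Q[:,2])]
    print(n,"tcp",round(zt,4),"finger low",np.round(Q[:12:2,2],4),"x,y",np.round(Q[:40,:2].mean(0),4),"cap mid",np.round((P[cap].min(0)+P[cap].max(0))/2,4),"top",np.round(np.percentile(P[cap][:,2],[50,90]),4),cap.sum())
print(o["clock"],o["ft_force"])
E
python3 tip.py red
```

```text
clock: 6.12
eef_pos: [0.4971, -0.2521, 0.0119]
tool_rot: [0.707, 0.707, 0.0, 0.0]
ft_force: [0.3, -0.3, 0.6]
grip_width: -0.0002
grasp_force: 0.0
side tcp 0.0119 finger low [0.0281 0.0519 0.0567 0.0574 0.0593 0.0612] x,y [ 0.4984 -0.242 ] cap mid [ 0.4956 -0.2467  0.0385] top [0.0402 0.0424] 86
scene tcp 0.0119 finger low [0.0518 0.0574 0.0597 0.0602 0.0622 0.0631] x,y [ 0.4953 -0.2438] cap mid [ 0.494  -0.2477  0.0362] top [0.0394 0.0427] 81
6.125 [ 0.33645198 -0.2797201   0.61646575]
```

```bash
python3 -m creep '[[[0,0,3],[0,0,0]],[[0,0,2],[0,0,0]],[[0,0,2],[0,0,0]],[[0,0,0],[0,0,0]]]' 0;  python3 -m creep '[[[0,0,1],[0,0,0]],[[0,0,1],[0,0,0]],[[0,0,0],[0,0,0]]]' 0
```

```text
clock: 6.72
eef_pos: [0.497, -0.252, 0.0048]
tool_rot: [0.707, 0.707, -0.0, -0.0]
ft_force: [-0.9, 0.2, 1.2]
grip_width: -0.0001
grasp_force: 0.6
clock: 7.1
eef_pos: [0.497, -0.252, 0.0028]
tool_rot: [0.707, 0.707, -0.0, -0.0]
ft_force: [-0.0, 0.8, 2.8]
grip_width: 0.0003
grasp_force: 1.1
```

```bash
python3 -m creep '[[[0,0,1],[0,0,0]],[[0,0,1],[0,0,0]],[[0,0,0],[0,0,0]]]' 0;  python3 -m creep '[[[0,0,1],[0,0,0]],[[0,0,1],[0,0,0]],[[0,0,0],[0,0,0]]]' 0
```

```text
clock: 7.48
eef_pos: [0.497, -0.252, 0.0007]
tool_rot: [0.707, 0.707, -0.0, -0.0]
ft_force: [-0.1, 0.2, 2.7]
grip_width: -0.0001
grasp_force: 1.1
clock: 7.85
eef_pos: [0.497, -0.252, -0.0013]
tool_rot: [0.707, 0.707, -0.0, -0.0]
ft_force: [-1.5, 1.5, 2.5]
grip_width: 0.0
grasp_force: 1.1
```

Contact at TCP z≈0.005, now on the 3 N latch plateau. I'll keep going until the force rises past it.

```bash
python3 -m creep '[[[0,0,1],[0,0,0]],[[0,0,1],[0,0,0]],[[0,0,0],[0,0,0]]]' 0;  python3 -m creep '[[[0,0,1],[0,0,0]],[[0,0,1],[0,0,0]],[[0,0,0],[0,0,0]]]' 0
```

```text
clock: 8.22
eef_pos: [0.497, -0.252, -0.0033]
tool_rot: [0.707, 0.707, -0.0, -0.0]
ft_force: [-1.2, -0.2, 3.3]
grip_width: 0.0001
grasp_force: 1.3
clock: 8.6
eef_pos: [0.497, -0.252, -0.005]
tool_rot: [0.707, 0.707, 0.0, 0.0]
ft_force: [-1.0, 0.2, 4.5]
grip_width: -0.0001
grasp_force: 2.6
```

```bash
python3 -m creep '[[[0,0,1],[0,0,0]],[[0,0,0],[0,0,0]]]' 0; python3 -m creep '[[[0,0,-2],[0,0,0]],[[0,0,-4],[0,0,0]],[[0,0,-10],[0,0,0]],[[0,0,-15],[0,0,0]],[[0,0,-15],[0,0,0]]]' 0; python3 -m creep '[[[15,2,0],[0,0,0]],[[30,3,0],[0,0,0]],[[30,3,0],[0,0,0]],[[35,4,0],[0,0,0]],[[35,4,0],[0,0,0]],[[35,4,0],[0,0,0]],[[35,4,0],[0,0,0]],[[35,4,0],[0,0,0]],[[35,4,0],[0,0,0]],[[29,3,0],[0,0,0]],[[15,2,0],[0,0,0]],[[0,0,0],[0,0,0]]]' 0
```

```text
clock: 8.85
eef_pos: [0.497, -0.252, -0.0058]
tool_rot: [0.707, 0.707, 0.0, 0.0]
ft_force: [-2.6, 1.7, 7.0]
grip_width: 0.0002
grasp_force: 3.2
clock: 9.48
eef_pos: [0.4973, -0.2522, 0.0411]
tool_rot: [0.707, 0.707, 0.0, 0.0]
ft_force: [0.1, -0.5, -0.2]
grip_width: -0.0005
grasp_force: 0.0
clock: 10.98
eef_pos: [0.5337, 0.078, 0.0396]
tool_rot: [0.706, 0.708, -0.0, -0.0]
ft_force: [-0.3, -0.5, 0.2]
grip_width: -0.0002
grasp_force: 0.0
```

```bash
cat > wr.py <<'E'
from h import *
import sys
o=bot.get_obs();print(o["clock"],o["eef_pos"])
p=vision.camera("wrist")
T=p["tool_from_camera"];z=p["z_map"];v,u=np.mgrid[:400,:640]
P=np.stack([u*z,v*z,z],-1)@np.linalg.inv(p["K"]).T@T[:3,:3].T+T[:3,3]
h=cv2.cvtColor(p["image"],cv2.COLOR_BGR2HSV);hu=h[...,0].astype(int)
c={"yellow":abs(hu-27)<6,"blue":abs(hu-113)<12}[sys.argv[1]]
m=c&(h[...,1]>150)&(z>0)&(np.hypot(P[...,0],P[...,1])<.045)&(P[...,2]>0)&(o["eef_pos"][2]-P[...,2]>.036)
Q=P[m];print(len(Q),"mean",Q.mean(0)*1e3,"mid",(Q.min(0)+Q.max(0))*500,"ext",np.ptp(Q,0),"top z",o["eef_pos"][2]-np.median(Q[:,2]))
s=vision.camera("side")
cv2.imwrite(sys.argv[2],np.vstack([cv2.resize(p["image"],(400,250)),cv2.resize(s["image"][130:280,240:480],(400,250))]))
for G in [(.497,-.251),(.5345,.0772),(.4545,-.0635)]:
    R=cv2.Rodrigues(np.array(s["rvec"],float))[0];z=s["z_map"]
    W=((np.stack([u*z,v*z,z],-1)@np.linalg.inv(s["K"]).T)-np.array(s["tvec"]).ravel())@R
    hs=cv2.cvtColor(s["image"],cv2.COLOR_BGR2HSV)
    k=(z>0)&(np.hypot(W[...,0]-G[0],W[...,1]-G[1])<.025)&(W[...,2]<.05)&(W[...,2]>.027)&(hs[...,1]>140)
    print(G,k.sum(),"cap top",np.percentile(W[k][:,2],[50,90]) if k.any() else None)
E
python3 wr.py yellow pics/y1.png
```

```text
10.975 [0.53370866 0.07795248 0.03962454]
30 mean [ 8.527025   -2.7215311   0.91678844] mid [5.39304375 2.1985454  1.61983476] ext [0.01786257 0.03470069 0.0031762 ] top z 0.039110225391047505
(0.497, -0.251) 0 cap top None
(0.5345, 0.0772) 197 cap top [0.04035374 0.0419157 ]
(0.4545, -0.0635) 130 cap top [0.04077878 0.04264871]
```

View pics/y1.png

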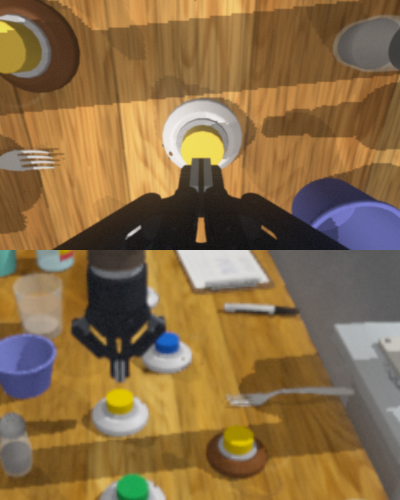

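The top half shows the tool centred over the yellow cap on the white puck, with the brown look-alike at upper left. In the bottom half red is hidden behind the gripper. Contact again expected at TCP z≈0.005.

```bash
python3 -m creep '[[[0,0,6],[0,0,0]],[[0,0,10],[0,0,0]],[[0,0,8],[0,0,0]],[[0,0,4],[0,0,0]],[[0,0,3],[0,0,0]],[[0,0,1],[0,0,0]],[[0,0,0],[0,0,0]]]' 0;  python3 -m creep '[[[0,0,1],[0,0,0]],[[0,0,1],[0,0,0]],[[0,0,1],[0,0,0]],[[0,0,1],[0,0,0]],[[0,0,1],[0,0,0]],[[0,0,0],[0,0,0]]]' 0
```

```text
clock: 11.95
eef_pos: [0.5341, 0.0771, 0.0079]
tool_rot: [0.707, 0.707, 0.0, 0.0]
ft_force: [0.3, -0.5, -1.2]
grip_width: 0.0001
grasp_force: 0.0
clock: 12.7
eef_pos: [0.5341, 0.077, 0.0029]
tool_rot: [0.707, 0.707, 0.0, 0.0]
ft_force: [-0.9, 1.0, 2.2]
grip_width: 0.0004
grasp_force: 1.1
```

```bash
python3 -m creep '[[[0,0,1],[0,0,0]],[[0,0,1],[0,0,0]],[[0,0,1],[0,0,0]],[[0,0,1],[0,0,0]],[[0,0,1],[0,0,0]],[[0,0,1],[0,0,0]],[[0,0,0],[0,0,0]]]' 0;  python3 -m creep '[[[0,0,1],[0,0,0]],[[0,0,1],[0,0,0]],[[0,0,0],[0,0,0]]]' 0;  python3 -m creep '[[[0,0,1],[0,0,0]],[[0,0,0],[0,0,0]]]' 0
```

```text
clock: 13.58
eef_pos: [0.5341, 0.077, -0.0032]
tool_rot: [0.707, 0.707, 0.0, 0.0]
ft_force: [-0.8, 0.6, 3.3]
grip_width: 0.0002
grasp_force: 1.3
clock: 13.95
eef_pos: [0.5341, 0.077, -0.005]
tool_rot: [0.707, 0.707, 0.0, 0.0]
ft_force: [-0.3, 0.4, 5.0]
grip_width: 0.0001
grasp_force: 2.6
clock: 14.2
eef_pos: [0.5341, 0.0771, -0.0058]
tool_rot: [0.707, 0.707, 0.0, 0.0]
ft_force: [-2.5, 0.4, 6.0]
grip_width: -0.0
grasp_force: 3.2
```

Yellow followed the same force profile as red. Now up and over to blue.

```bash
python3 -m creep '[[[0,0,-2],[0,0,0]],[[0,0,-4],[0,0,0]],[[0,0,-10],[0,0,0]],[[0,0,-15],[0,0,0]],[[0,0,-15],[0,0,0]]]' 0; python3 -m creep '[[[-11,-5,0],[0,0,0]],[[-20,-12,0],[0,0,0]],[[-25,-15,0],[0,0,0]],[[-25,-15,0],[0,0,0]],[[-25,-15,0],[0,0,0]],[[-20,-12,0],[0,0,0]],[[-15,-6,0],[0,0,0]],[[0,0,0],[0,0,0]],[[0,0,0],[0,0,0]]]' 0; python3 wr.py blue pics/b1.png
```

```text
clock: 14.82
eef_pos: [0.5342, 0.077, 0.041]
tool_rot: [0.707, 0.707, 0.0, 0.0]
ft_force: [0.1, -0.4, -0.1]
grip_width: 0.0001
grasp_force: 0.0
clock: 15.95
eef_pos: [0.4545, -0.0638, 0.0399]
tool_rot: [0.707, 0.707, 0.0, 0.0]
ft_force: [0.2, -0.2, 0.5]
grip_width: 0.0002
grasp_force: 0.0
15.95 [ 0.45448116 -0.06376974  0.03987081]wr.py:10: RuntimeWarning: Mean of empty slice.
  Q=P[m];print(len(Q),"mean",Q.mean(0)*1e3,"mid",(Q.min(0)+Q.max(0))*500,"ext",np.ptp(Q,0),"top z",o["eef_pos"][2]-np.median(Q[:,2]))
  ret = um.true_divide(
Traceback (most recent call last):
  File "wr.py", line 10, in <module>
    Q=P[m];print(len(Q),"mean",Q.mean(0)*1e3,"mid",(Q.min(0)+Q.max(0))*500,"ext",np.ptp(Q,0),"top z",o["eef_pos"][2]-np.median(Q[:,2]))
                                                    ~~~~~^^^
ValueError: zero-size array to reduction operation minimum which has no identity
```

```bash
sed -i 's/^Q=P\[m\];.*$//; s/&(P\[...,2\]>0)//' wr.py; python3 wr.py blue pics/b1.png
```

```text
16.0 [ 0.4545128  -0.06358612  0.03983975]
(0.497, -0.251) 45 cap top [0.03383782 0.0355831 ]
(0.5345, 0.0772) 163 cap top [0.03417322 0.03552656]
(0.4545, -0.0635) 135 cap top [0.04086837 0.04296859]
```

View pics/b1.png

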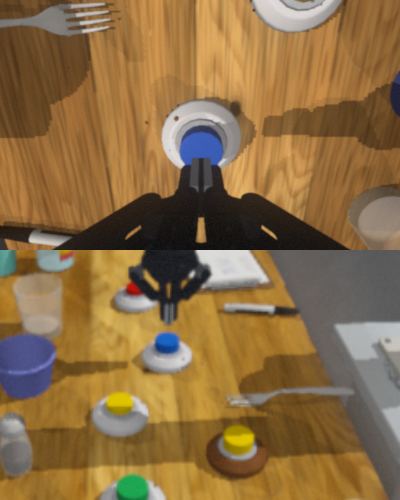

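The tool is centred over blue. The red and yellow cap tops measure about 34 mm, so both are latched down. Now I'll press blue.

```bash
python3 -m creep '[[[0,0,6],[0,0,0]],[[0,0,10],[0,0,0]],[[0,0,8],[0,0,0]],[[0,0,4],[0,0,0]],[[0,0,3],[0,0,0]],[[0,0,1],[0,0,0]],[[0,0,0],[0,0,0]]]' 0;  python3 -m creep '[[[0,0,1],[0,0,0]],[[0,0,1],[0,0,0]],[[0,0,1],[0,0,0]],[[0,0,1],[0,0,0]],[[0,0,1],[0,0,0]],[[0,0,0],[0,0,0]]]' 0
```

```text
clock: 16.98
eef_pos: [0.4541, -0.0641, 0.0079]
tool_rot: [0.707, 0.707, 0.0, 0.0]
ft_force: [0.6, -0.2, 0.5]
grip_width: -0.0003
grasp_force: 0.0
clock: 17.73
eef_pos: [0.4542, -0.064, 0.0029]
tool_rot: [0.707, 0.707, 0.0, 0.0]
ft_force: [-0.2, -0.1, 2.6]
grip_width: 0.0001
grasp_force: 1.1
```

```bash
python3 -m creep '[[[0,0,1],[0,0,0]],[[0,0,1],[0,0,0]],[[0,0,1],[0,0,0]],[[0,0,1],[0,0,0]],[[0,0,1],[0,0,0]],[[0,0,1],[0,0,0]],[[0,0,0],[0,0,0]]]' 0;  python3 -m creep '[[[0,0,1],[0,0,0]],[[0,0,1],[0,0,0]],[[0,0,0],[0,0,0]]]' 0;  python3 -m creep '[[[0,0,1],[0,0,0]],[[0,0,0],[0,0,0]]]' 0
```

```text
clock: 18.6
eef_pos: [0.4541, -0.064, -0.0032]
tool_rot: [0.707, 0.707, 0.0, 0.0]
ft_force: [0.6, -0.2, 1.9]
grip_width: -0.0002
grasp_force: 1.3
clock: 18.98
eef_pos: [0.4542, -0.064, -0.005]
tool_rot: [0.707, 0.707, 0.0, 0.0]
ft_force: [-0.4, -0.6, 5.7]
grip_width: -0.0002
grasp_force: 2.6
clock: 19.23
eef_pos: [0.4542, -0.064, -0.0059]
tool_rot: [0.707, 0.707, 0.0, 0.0]
ft_force: [-0.8, -1.1, 6.6]
grip_width: -0.0001
grasp_force: 3.2
```

```bash
python3 -m creep '[[[0,0,-2],[0,0,0]],[[0,0,-4],[0,0,0]],[[0,0,-10],[0,0,0]],[[0,0,-20],[0,0,0]],[[0,0,-30],[0,0,0]],[[0,0,-30],[0,0,0]],[[0,0,-20],[0,0,0]],[[0,0,0],[0,0,0]],[[0,0,0],[0,0,0]]]' 0; python3 wr.py blue pics/f.png
```

```text
clock: 20.35
eef_pos: [0.4532, -0.0639, 0.109]
tool_rot: [0.707, 0.707, -0.0, -0.001]
ft_force: [0.4, -0.5, 0.1]
grip_width: 0.0002
grasp_force: 0.0
20.35 [ 0.45316382 -0.0638834   0.10902187]
(0.497, -0.251) 80 cap top [0.03353411 0.03518734]
(0.5345, 0.0772) 164 cap top [0.03406834 0.03544926]
(0.4545, -0.0635) 110 cap top [0.03403306 0.03506567]
```

View pics/f.png

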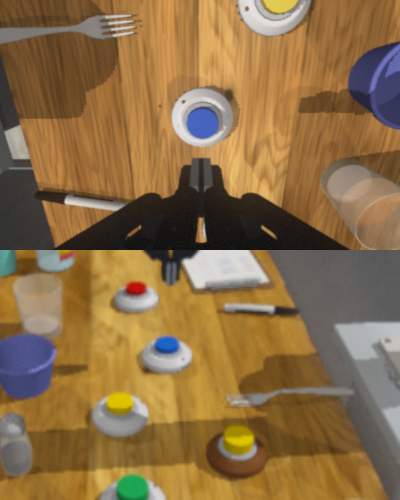

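All three caps sit at 34 mm, nothing has shifted, green is still up and the tool is clear.

```bash
python3 -c "
from workcell import workorder
print(workorder.job_done())"
```

```text
the job is handed in; nothing more can be done
None
```

I pressed red, yellow (the one on the white puck) and blue in that order; all three caps measured about 34 mm (latched), green was left untouched, and the job is handed in at about 20 s with no verdict returned.

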